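Press the plate seal, then hold the sprung cover at the mark

ROBOT

A 6-joint arm with a two-finger parallel gripper is mounted at the origin on a cart in front of the work surface, level with it; the furniture and walls round the work are solid. World frame = base frame: x ahead of the robot, y to its left, z up, the work surface at z = 0. Lengths are in m, angles in rad, forces in N, time in s.
With the tool pointing down it reaches from about 0.425 to 0.95 m from the base axis. Payload 3.5 kg.
Tool frame: the origin (TCP) lies on the centre line of the jaws, within the pads' length; the fingertips stand 17 mm ahead of it and the grasp point (between the pads) lies 2 mm behind it; z points along the fingers, y is the line along which they close (so a half turn about z gives the same grasp; the last joint's range is limited). The gripper opens to 85 mm and grips with 20 to 120 N. Pads are 22 mm wide; open, the fingers measure 114 mm over their backs; the gripper's body (76 mm by 85 mm) begins 54 mm behind the grasp point. The pads swing forward as they close: fully open they stand 13 mm farther back than shut.
Start: joints at [-1.334, 0.286, 1.577, -0, 1.279, -0.15], TCP at [0.255, -0.625, 0.248] pointing down, gripper open.
Joint ranges: [-2.77, 2.77], [-0.9, 2.22], [0.21, 2.48], [-1.53, 4.67], [0.24, 2.81], [-2.84, 2.84]. Speed limits (rad/s): [2.79, 2.79, 3.14, 3.14, 3.14, 3.14].

INTERFACE

Orientations are given as a unit quaternion [x, y, z, w].
In Python, from plant import ctrl gives the robot as it stands. The module is installed in compiled form; this text tells all that it offers.
- The arm moves only by the tool drive_tool, never from a script. Its argument "moves" is a list of rows, each a list of 3 entries, a list of its own where there are three numbers: the turn, a rotation vector about the tool's x, y, z in rad, then the shift along the tool's x, y, z in m, then the finger opening in m, from 0 to 0.0854. A call has 1 to 5 rows; each row shifts and turns the commanded pose from where the row before left it, along the tool's axes as they then stand; what a row does not reach is not made up. A row lasts 1/8 s, in which the tool goes at most 62.5 mm and 10.7 degrees, less where a joint would pass 70% of its speed; a pose out of reach is approached as far as the arm can. A call with a gripper value outside its range is refused whole. The fingers move at their own pace and stop on an object; "grip_force" is the grip in N (left out, the last holds). Time passes only in rows, so rows that do not move let the fingers close. It gives the time, the measured TCP pose, the force, the opening and the grip force at its end, in the units of the state.
- ctrl.get_state(): the state, without advancing time (a new reading comes with each control period).
- ctrl.read_camera(name): name is "scene" or "top" or "wrist"; returns a dict with "image" (480x640x3 uint8, red, green, blue), "fx", "fy", "cx", "cy" (pixels), "dist" ([k1, k2, p1, p2, k3] as OpenCV has them; the pictures are not rectified), "R" (3x3) and "t" (3): a world point X has camera coordinates R X + t. Camera axes: x right, y down, z forward; pixel columns grow to the right and rows downward; lengths in m; the calibration is good to about 2 mm. A picture is of the moment at which its call begins. There is no depth.
- ctrl.sign_off(): hands the job in; it is judged then, once.
The state is a dict: "time": time; "qpos": joint angles; "dq": joint speeds; "joint_efforts": joint torques, N m; "eef_pos": TCP position; "tcp_rot": TCP orientation; "contact_force": force on the tool from outside, world axes, zero at the start; "wrist_torque": the same for the moment, N m; "opening": opening from 0.0 (shut) to 1.0 (fully open); "finger_force": force on a finger pad.
Only numpy, scipy, OpenCV 4.12 (cv2) and the standard library are available. Lean on these libraries where they do the work, as an engineer would, in place of code of your own. Each camera call takes 0.05 s, during which the arm holds its last target. There are 200 camera calls.

TASK

Press the seal onto the plate in the white plate press: with the cover shut, pull the lever on its right side towards you all the way to its stop, then ease it slowly back to rest, taking two seconds or more and never letting it fly back. Then lift the clear sprung cover by its bar handle until it lies in line with the red pointer arm beside it, and finish while holding it still there with the gripper, so that the plate can be inspected; do not let go. Leave the pointer as it is set and do not disturb the other things on the bench.

Things in the scene. Friction and masses are not known exactly. Their poses are not given: they have to be found in the camera images.
- press: (all sizes here in mm) the plate press, a white bench instrument with a blue stripe, fixed to the bench: base 200 (its x, depth) x 190 (its y, width) x 61 high. Origin under the centre of the base. Its x axis points to its back (the cover's hinge side), away from the robot give or take the yaw; y to its left; z up. The lever is on its right (-y) side, the red pointer on its left (+y) side
- lever_grip (a point): centre of the lever's black grip: a level round bar along the press's y axis, 18 in diameter, 78 long; this point is 42 out (-y) from the steel lever arm (arm 12 thick), so about 30 of clear bar lie on either side of it; nothing stands under the bar. At rest it is about 186 above the bench. It moves with the lever on a circle of radius 140 about lever_pivot, in the press's x-z plane
- lever_pivot (a point): point on the lever's pivot axis (along the press's y axis) level with lever_grip, 50 above the bench; fixed to the press
- lever (a joint): lever angle, rad. 0: at rest, leaning 0.25 rad from upright towards the press's back (+x); grows as the grip swings over the top to the front (-x, towards the robot) and down; stop at 1.05, where the lever leans 0.80 rad forward and the grip is about 148 above the bench. A spring pushes it back to 0: about 2 N at the grip at rest, 5 N at the stop. Let go, it flies back at more than 3 rad/s. Pulling it lifts the plate in the press by 6
- cover_bar (a point): centre of the black bar handle at the front of the clear cover: a level round bar along the press's y axis, 14 in diameter, 110 long between two posts, its axis 45 above the middle of the 10-thick cover and 165 in front of the hinge; about 115 above the bench when the cover is shut. It moves with the cover on a circle about cover_hinge. The cover's front edge is 5 ahead of the bar's axis; the gap between the bar and the cover's top face is 33
- cover_hinge (a point): point on the cover's hinge axis (along the press's y axis) at the back of the press, midway across it, 70 above the bench; fixed to the press
- cover (a joint): angle of the cover (clear panel in a blue frame, 170 deep x 166 wide), rad. 0: shut and level; grows as its front rises; stop at 1.25. A spring and its weight pull it shut: about 4 to 7 N at the bar; let go, it falls shut from any angle
- pointer (a joint): angle of the red pointer arm, rad, on the same axis and with the same zero as the cover: the cover is at the mark when both values are equal. The arm is stiff and stays where it is set; somewhere between 0.35 and 0.80
- pointer_tip (a point): centre of the red ball, 18 in diameter, at the free end of the red pointer arm. The arm runs from the hinge axis along the cover's left edge, 13 outside it, level with the middle of the cover's frame at equal angles; the ball is 168 from the hinge axis, so at the mark it is right beside the cover's front left corner
- tip_box_yellow: loose bystander: dark blue box with yellow pipette tips and a clear lid, 88 x 123 x 83; origin under its centre
- petri_0: loose bystander: lidded petri dish with tan filling, 60 across, 14 high; origin under its centre
- bottle_buffer: loose bystander: orange-brown bottle with a blue screw cap, 56 across, 106 high; origin under its centre
- lab_timer: loose bystander: light grey countdown timer lying on its back, 70 x 64 x 19; origin under its centre
- marker_black: loose bystander: grey marker pen with a black cap, lying, 10 x 134 x 12; origin under its centre

How it is judged:
On the way, in this order (a step that is already met when the one before it is completed fails the run):
1. the lever is pulled to its stop (0.97 rad or more) with the cover shut (under 0.08 rad) (value of joint lever above 0.97 rad and value of joint cover below 0.08 rad), for 0.1 s.
2. the lever is back at rest (under 0.08 rad), the cover still shut (value of joint each of lever, cover below 0.08 rad), for 0.1 s.
At the end, for the whole second after the job is handed in: the cover is within 0.08 rad (4.6 degrees) of the red pointer arm and still (under 0.1 rad/s), held by the gripper's fingers (more than 1 N on the cover), and the lever is at rest (under 0.08 rad) (angle between the x axis of cover_bar and the x axis of pointer_tip, either way round below 0.08 rad and value of joint cover above 0.25 rad and velocity of joint cover between -0.1 and 0.1 rad/s and contact force between the fingers and cover above 1 N and value of joint lever below 0.08 rad); the arm keeps its last pose, push and grip.
It fails at once if the lever flies back (faster than 2 rad/s while more than 0.12 rad from rest) (value of joint lever above 0.12 rad and velocity of joint lever below -2 rad/s).
It fails at once if the red pointer is moved by more than 8 mm (distance of pointer_tip from where it was at the start of the episode above 0.008 m).
It fails at once if a loose bystander is moved by more than 20 mm (distance of any of tip_box_yellow, petri_0, bottle_buffer, lab_timer, marker_black from where it was at the start of the episode above 0.02 m).
It also fails if it takes over 58 s, if anything falls off the work surface, if the arm or the gripper's body presses on something with over 40 N, if the wrist force passes 120 N, or if a joint passes its speed limit or range.

## Working session

There is one attempt and no reset: what is moved stays moved. The work goes in short steps, Python scripts to look and compute and a tool call to move; the robot and the scene stay as the last step left them, time stands still between calls to the robot, and variables do not carry over. Pictures are saved under pics/ and viewed, at most 10 in all, crops included, and the job is handed in when it is done.

Besides the shell and the picture viewer there is one more tool, called after "Request:" as name(argument=value, ...), one argument or row to a line, values as JSON. drive_tool: Moves the arm, as the interface text tells. Its arguments: {"type":"object","properties":{"moves":{"type":"array","items":{"type":"array"}},"grip_force":{"type":"number"}},"required":["moves"]}

```bash
mkdir -p pics; python3 - <<'E'
from plant import ctrl
import cv2
s=ctrl.get_state()
print({k:s[k] for k in("time","eef_pos","tcp_rot","contact_force","opening")})
for n in("scene","top"):
    c=ctrl.read_camera(n);cv2.imwrite(f"pics/{n}0.png",c["image"][...,::-1])
    print(n,c["fx"],c["fy"],c["cx"],c["cy"],c["dist"],c["R"],c["t"])
E
```

```text
{'time': 0.0, 'eef_pos': array([ 0.25450425, -0.62451578,  0.24691751]), 'tcp_rot': array([ 9.81356158e-01,  1.92194375e-01, -4.36381825e-05, -1.18767556e-03]), 'contact_force': array([-0.94726634,  0.33277075,  0.19270485]), 'opening': 0.9983845531553655}
scene 533.7510575283865 533.7510575283865 325.7446472645382 243.89354309025882 [0.05396517 0.         0.         0.         0.        ] [[-0.81690017 -0.57636178 -0.02193663]
 [-0.30237786  0.46033955 -0.83465869]
 [ 0.49116367 -0.67519967 -0.5503305 ]] [0.44822176 0.23781089 1.23177542]
top 598.893355115617 598.893355115617 327.09533818674896 241.48319362249123 [-0.04305422  0.          0.          0.          0.        ] [[ 9.89138331e-03 -9.99950696e-01  8.74964917e-04]
 [-9.96869574e-01 -9.92953877e-03 -7.84375935e-02]
 [ 7.84424142e-02 -9.63696013e-05 -9.96918642e-01]] [0.02059079 0.50888907 1.66461701]
```

View pics/scene0.png

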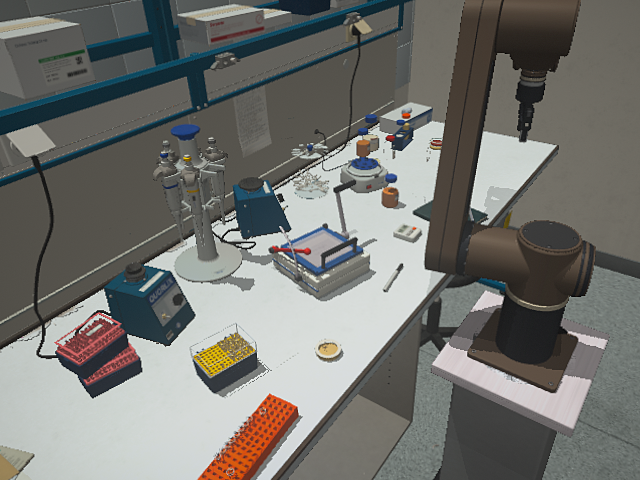

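View pics/top0.png

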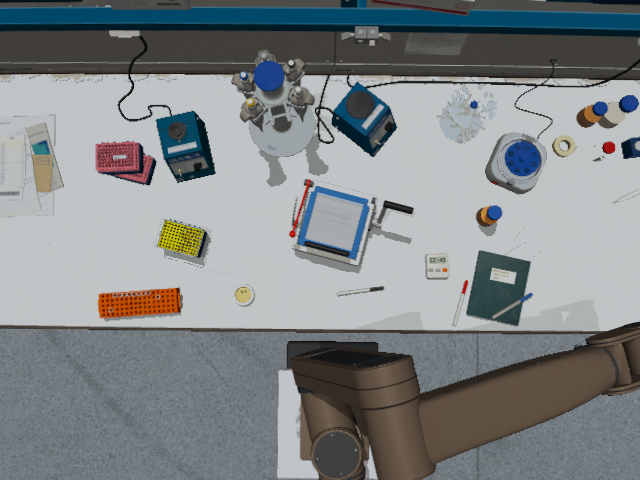

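Both views show the press (scene about (320,262), top about (335,222)). The lever grip is at scene (345,186) and top (398,208). The red ball is at scene (306,251) and top (292,234). I'll zoom in on both next.

```bash
python3 - <<'E'
import cv2,numpy as np
a=cv2.imread("pics/scene0.png")[170:310,255:395];b=cv2.imread("pics/top0.png")[165:280,280:420]
cv2.imwrite("pics/zs.png",cv2.resize(a,(560,560),interpolation=cv2.INTER_CUBIC))
cv2.imwrite("pics/zt.png",cv2.resize(b,(700,575),interpolation=cv2.INTER_CUBIC))
E
```

```text
(no output)
```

View pics/zs.png

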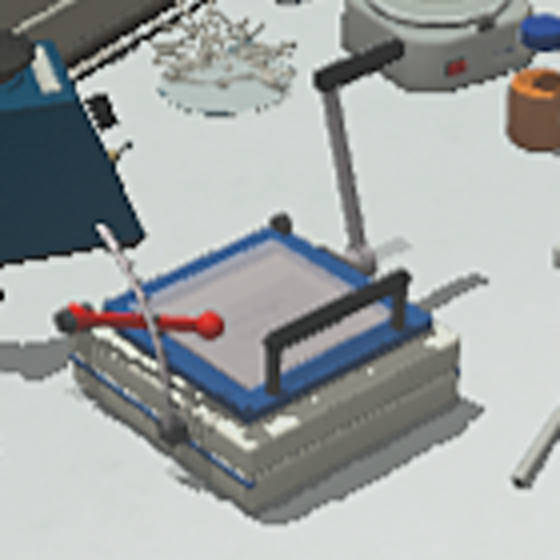

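View pics/zt.png

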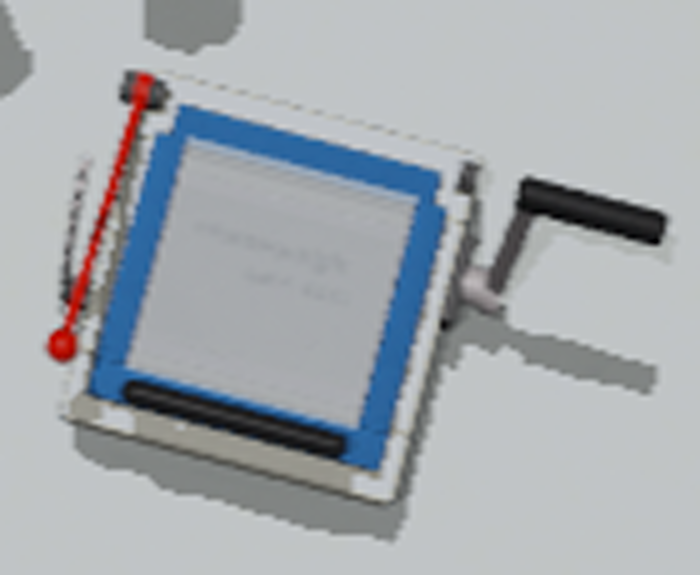

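Top zoom: the bar runs from (125,390) to (345,447), the grip from (520,193) to (665,228), and the ball is at (62,345). Scene zoom: the grip runs from (318,80) to (402,48), the bar's top ends are near (272,347) and (408,275), and the ball is at (210,324). The press is yawed clockwise or counter-clockwise by about 15°.

```bash
cat > h.py <<'E'
import cv2,numpy as np
from plant import ctrl
def cam(n):
    c=ctrl.read_camera(n)
    c["K"]=np.array([[c["fx"],0,c["cx"]],[0,c["fy"],c["cy"]],[0,0,1]]);return c
def ray(c,p):
    u=cv2.undistortPoints(np.array([[p]],float),c["K"],np.array(c["dist"]))[0,0]
    d=c["R"].T@np.array([u[0],u[1],1]);return -c["R"].T@c["t"],d/np.linalg.norm(d)
def plane(c,p,z):
    o,d=ray(c,p);return o+d*(z-o[2])/d[2]
def tri(c1,p1,c2,p2):
    (a,d),(b,e)=ray(c1,p1),ray(c2,p2)
    s,t=np.linalg.lstsq(np.c_[d,-e],b-a,rcond=None)[0]
    return (a+s*d+b+t*e)/2,np.linalg.norm(a+s*d-b-t*e)
def proj(c,X): return cv2.projectPoints(np.array([X],float),cv2.Rodrigues(c["R"])[0],c["t"],c["K"],np.array(c["dist"]))[0][0,0]
def blob(c,box,kind):  # box x0,y0,x1,y1 ; returns centre,long-axis ends
    x0,y0,x1,y1=box;im=c["image"][y0:y1,x0:x1].astype(int);k=4
    im=cv2.resize(im.astype(np.uint8),None,fx=k,fy=k,interpolation=cv2.INTER_CUBIC).astype(int)
    m=(im.max(2)<80) if kind=="dark" else (im[...,0]-im[...,1:].max(2)>70)
    n,l,s,ce=cv2.connectedComponentsWithStats(m.astype(np.uint8))
    i=1+np.argmax(s[1:,4]);ys,xs=np.nonzero(l==i)
    r=cv2.minAreaRect(np.c_[xs,ys].astype(np.float32));b=cv2.boxPoints(r)
    e=[(b[0]+b[1])/2,(b[2]+b[3])/2,(b[1]+b[2])/2,(b[3]+b[0])/2]
    e=e[:2] if np.linalg.norm(e[0]-e[1])>np.linalg.norm(e[2]-e[3]) else e[2:]
    f=lambda p:(np.array(p)+.5)/k-.5+[x0,y0]
    return f(r[0]),sorted([f(q) for q in e],key=lambda q:q[0]),np.array(r[1])/k,f(ce[i])
E
python3 - <<'E'
from h import *
np.set_printoptions(precision=4,suppress=True)
T=cam("top");S=cam("scene")
g=blob(T,(382,198,415,218),"dark");b=blob(T,(302,238,352,260),"dark")
G=[plane(T,p,.186) for p in [g[0],*g[1]]];B=[plane(T,p,.115) for p in [b[0],*b[1]]]
for n,P in(("grip",G),("bar",B)): print(n,P[0],P[1:],"len",np.linalg.norm(P[1]-P[2]),"yaw",np.arctan2(*(P[1]-P[2])[[0,1]]))
gs=blob(S,(333,178,358,194),"dark");print("grip tri",tri(T,g[0],S,gs[0]),gs[2])
bt=blob(T,(286,228,298,240),"red");bs=blob(S,(301,246,312,257),"red");print(bt[2],bs[2],bt[3],bs[3])
print("ball",tri(T,bt[3],S,bs[3]))
print("bar proj scene zoom",[(proj(S,p)-[255,170])*4 for p in B[1:]])
E
```

```text
grip [ 0.5725 -0.1503  0.186 ] [array([ 0.5814, -0.1133,  0.186 ]), array([ 0.5636, -0.1873,  0.186 ])] len 0.07606633480079521 yaw 0.23647926269329128
bar [0.4825 0.0274 0.115 ] [array([0.4977, 0.0867, 0.115 ]), array([ 0.4673, -0.0319,  0.115 ])] len 0.12239272684655296 yaw 0.25119129996022804
grip tri (array([ 0.576 , -0.1471,  0.1911]), np.float64(0.00982782881313882)) [ 6.527  24.1518]
[9.  5.5] [5.75 9.5 ] [292.243  232.7051] [305.8804 250.289 ]
ball (array([0.5218, 0.1174, 0.1414]), np.float64(0.0014818454844993186))
bar proj scene zoom [array([265.8588, 344.8098]), array([406.8136, 274.3004])]
```

Measured values:
- **Bar:** (0.4825, 0.027), length 122 mm including the posts, which fits. Yaw is about -0.25.
- **Ball:** 97 mm left of the hinge's centre (96 expected) and 165 mm from the axis (168 expected), so the pointer is near 0.45 rad.
- **Grip:** (0.5725, -0.150) at the nominal height. The measured length of 76 mm fits the given 78 mm.

Next I turn the wrist so the jaws close along the press's x axis.

Request:
drive_tool(
  moves=[
    [[0,0,-0.186],[0,0,0],0.085],
    [[0,0,-0.186],[0,0,0],0.085],
    [[0,0,-0.186],[0,0,0],0.085],
    [[0,0,-0.186],[0,0,0],0.085],
    [[0,0,-0.186],[0,0,0],0.085],
  ],
)

```text
time: 0.82
eef_pos: [0.2546, -0.6249, 0.2479]
tcp_rot: [0.789, 0.614, 0.0, -0.0]
contact_force: [0.4, 0.0, 0.1]
opening: 0.995
finger_force: 0.0
```

```bash
cat >> h.py <<'E'
from scipy.spatial.transform import Rotation as Ro
np.set_printoptions(precision=4,suppress=True)
def to(P):  # shift in tool axes to world point(s), chained
    s=ctrl.get_state();R=Ro.from_quat(s["tcp_rot"]).as_matrix();p=s["eef_pos"]
    print("t",s["time"],"p",p,"F",s["contact_force"],"open",s["opening"],"ff",s["finger_force"]);print("toolR",R.tolist())
    for q in P: q=np.array(q);print(np.round(R.T@(q-p),4));p=q
E
python3 - <<'E'
from h import *
to([(.5725,-.1503,.247),(.5725,-.1503,.184)])
E
```

```text
t 0.825 p [ 0.2546 -0.6249  0.2479] F [0.4183 0.032  0.0617] open 0.9952023718629958 ff 0.0
toolR [[0.24531943900159037, 0.9694422872345807, -0.00015674606819294593], [0.9694421400801336, -0.24531930250675804, 0.0006138847191650031], [0.0005566729701259087, -0.0003025540987153235, -0.9999997992880908]]
[0.5381 0.1917 0.0012]
[-0.     0.     0.063]
```

Request:
drive_tool(
  moves=[
    [[0,0,0],[0.05,0.018,0],0.085],
    [[0,0,0],[0.055,0.0195,0],0.085],
    [[0,0,0],[0.055,0.0195,0],0.085],
    [[0,0,0],[0.055,0.0195,0],0.085],
    [[0,0,0],[0.055,0.0195,0],0.085],
  ],
)

```text
time: 1.45
eef_pos: [0.4162, -0.3861, 0.2483]
tcp_rot: [0.791, 0.612, 0.0, 0.0]
contact_force: [-0.3, -0.3, -1.3]
opening: 0.996
finger_force: 0.0
```

Request:
drive_tool(
  moves=[
    [[0,0,0],[0.055,0.0195,0],0.085],
    [[0,0,0],[0.055,0.0195,0],0.085],
    [[0,0,0],[0.055,0.0195,0],0.085],
    [[0,0,0],[0.053,0.0195,0],0.085],
    [[0,0,0],[0.05,0.0175,0],0.085],
  ],
)

```text
time: 2.08
eef_pos: [0.576, -0.1507, 0.2483]
tcp_rot: [0.791, 0.612, 0.0, 0.0]
contact_force: [0.6, -0.4, 0.1]
opening: 0.995
finger_force: 0.0
```

```bash
python3 - <<'E'
from h import *
to([(.5725,-.1503,.247),(.5725,-.1503,.184)])
c=cam("wrist");cv2.imwrite("pics/w1.png",c["image"][...,::-1])
print([proj(c,p) for p in [(.5725,-.1503,.186),(.5814,-.1133,.186),(.5636,-.1873,.186)]])
E
```

```text
t 2.075 p [ 0.576  -0.1507  0.2483] F [ 0.6454 -0.42    0.1081] open 0.9953954363101712 ff 0.0
toolR [[0.2509042743625717, 0.9680119002374198, 7.813661875027484e-05], [0.9680119015055896, -0.2509042680186373, -8.266537822176234e-05], [-6.0416258723304125e-05, 9.637827363130966e-05, -0.9999999935305521]]
[-0.0005 -0.0035  0.0013]
[ 0.    -0.     0.063]
[array([311.495 , 271.8734]), array([309.8948, 211.0843]), array([312.9224, 325.954 ])]
```

View pics/w1.png

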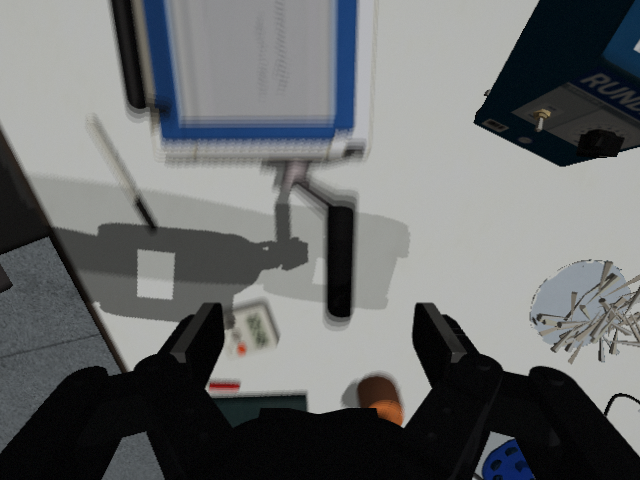

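The wrist picture has motion blur. The grip bar is at about (340,262) against a predicted (311,272). I'll let the arm settle and measure again.

Request:
drive_tool(
  moves=[
    [[0,0,0],[0,0,0],0.085],
    [[0,0,0],[0,0,0],0.085],
  ],
)

```text
time: 2.38
eef_pos: [0.5747, -0.1532, 0.2481]
tcp_rot: [0.791, 0.612, -0.0, -0.0]
contact_force: [1.2, -0.4, 0.8]
opening: 0.995
finger_force: 0.0
```

```bash
python3 - <<'E'
from h import *
to([(.5725,-.1503,.184)])
c=cam("wrist");cv2.imwrite("pics/w2.png",c["image"][...,::-1])
b=blob(c,(318,195,370,335),"dark");print(b)
for z in(.17,.186,.2): print([plane(c,p,z) for p in [b[0],*b[1]]])
print(c["R"],c["t"])
T=cam("top");t=blob(T,(382,198,415,218),"dark");print("top now (may be occluded)",t[0],tri(T,(397.7,208.2),c,b[0]))
E
```

```text
t 2.375 p [ 0.5747 -0.1532  0.2481] F [ 1.1699 -0.4098  0.8044] open 0.9949988349863531 ff 0.0
toolR [[0.2520090351989427, 0.9677246240180732, -0.0007058662599926102], [0.9677248118088311, -0.25200922674636805, -0.00019556139790820364], [-0.00036713439063025365, -0.0006338010544045493, -0.9999997317542454]]
[ 0.0023 -0.0028  0.0641]
(array([335.75 , 260.875]), [array([335.75 , 194.625]), array([335.75 , 327.125])], array([132.5 ,  36.25]), array([337.1758, 259.7846]))
[array([ 0.5865, -0.1559,  0.17  ]), array([ 0.5969, -0.1133,  0.17  ]), array([ 0.5747, -0.2045,  0.17  ])]
[array([ 0.5872, -0.1495,  0.186 ]), array([ 0.5968, -0.1103,  0.186 ]), array([ 0.5763, -0.1943,  0.186 ])]
[array([ 0.5879, -0.144 ,  0.2   ]), array([ 0.5967, -0.1077,  0.2   ]), array([ 0.5778, -0.1855,  0.2   ])]
[[ 0.9676 -0.2527 -0.0001]
 [-0.2402 -0.9201  0.3094]
 [-0.0782 -0.2993 -0.9509]] [-0.5952 -0.0419  0.3784]
top now (may be occluded) [402.1882 207.9789] (array([ 0.5857, -0.156 ,  0.1681]), np.float64(0.0018884978917618862))
```

```bash
python3 - <<'E'
from h import *
T=cam("top")
for p in [(398.6,207),(397.7,208.2)]: print(plane(T,p,.186),plane(T,p,.168))
im=cv2.imread("pics/top0.png");T["image"]=im[...,::-1]
g=blob(T,(382,198,415,218),"dark");print(g)
c=cam("wrist");b=blob(c,(322,215,355,308),"dark");print(b);print(plane(c,b[0],.186),tri(T,g[0],c,b[0]))
print("camera centres",-c["R"].T@c["t"],-T["R"].T@T["t"], "tool proj", proj(c,ctrl.get_state()["eef_pos"]+[0,0,-.062]))
S=cam("scene");print("scene grip pred",[(proj(S,p)-[255,170])*4 for p in[(.5725,-.1503,.186),(.5872,-.1495,.186),(.5857,-.156,.168)]])
w=cv2.resize(cv2.imread("pics/w2.png")[180:340,280:400],None,fx=3,fy=3);t=cv2.resize(im[190:225,375:420],None,fx=8,fy=8)
o=np.zeros((480,760,3),np.uint8);o[:480,:360]=w;o[:280,380:740]=t;cv2.imwrite("pics/cmp.png",o)
E
```

```text
[ 0.5856 -0.1557  0.186 ] [ 0.588  -0.1579  0.168 ]
[ 0.5825 -0.1534  0.186 ] [ 0.5849 -0.1555  0.168 ]
(array([396.4559, 212.0515]), [array([381.9265, 208.4191]), array([410.9853, 215.6838])], array([29.9531, 17.5232]), array([396.1829, 207.3094]))
(array([338., 261.]), [array([338.   , 214.625]), array([338.   , 307.375])], array([30.75, 92.75]), array([337.7563, 260.2579]))
[ 0.5885 -0.1506  0.186 ] (array([ 0.5818, -0.1568,  0.1607]), np.float64(0.013726243856759489))
camera centres [ 0.5954 -0.0763  0.373 ] [0.3765 0.0258 1.6994] tool proj [317.2086 271.1201]
scene grip pred [array([372.1258,  69.8767]), array([354.1919,  65.1365]), array([361.0373,  84.602 ])]
```

View pics/cmp.png

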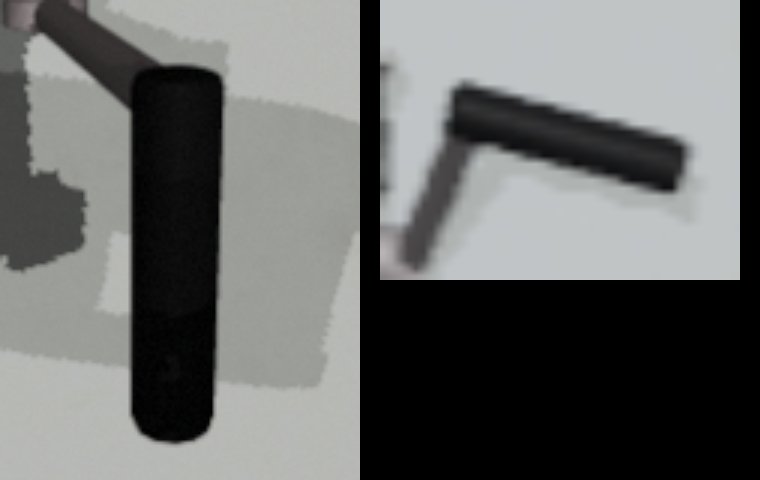

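The first top-view mask had merged the lever arm into the grip. Read by hand from the zoom, the grip's centre is top (398.3,207.3) and wrist (339,265). Both give about (0.586, -0.153), so I'll descend there and grip.

Request:
drive_tool(
  moves=[
    [[0,0,0],[0.003,0.011,0],0.085],
    [[0,0,0],[0,0,0.02],0.085],
    [[0,0,0],[0,0,0.022],0.085],
    [[0,0,0],[0,0,0.022],0.085],
    [[0,0,0],[0,0,0],0.085],
  ],
)

```text
time: 3.25
eef_pos: [0.5847, -0.1515, 0.1803]
tcp_rot: [0.791, 0.612, -0.002, -0.003]
contact_force: [-0.3, 0.6, 0.1]
opening: 0.996
finger_force: 0.0
```

Request:
drive_tool(
  moves=[
    [[0,0,0],[0,0,0],0.0],
    [[0,0,0],[0,0,0],0.0],
    [[0,0,0],[0,0,0],0.0],
    [[0,0,0],[0,0,0],0.0],
    [[0,0,0],[0,0,0],0.0],
  ],
  grip_force=25,
)

```text
time: 3.88
eef_pos: [0.5873, -0.1526, 0.1851]
tcp_rot: [0.791, 0.612, 0.001, 0.001]
contact_force: [2.1, -1.2, 1.8]
opening: 0.196
finger_force: 24.7
```

```bash
python3 - <<'E'
from h import *
to([])
a=np.array([.25,.1,-.1,-.3,-.5,-.7,-.8,-.83]);P=.14*np.c_[np.sin(a),np.cos(a)];print(np.diff(P,axis=0))
c=cam("wrist");cv2.imwrite("pics/w3.png",c["image"][...,::-1])
E
```

```text
t 3.875 p [ 0.5873 -0.1526  0.1851] F [ 2.0668 -1.1969  1.7641] open 0.1958577090382079 ff 24.715051352977753
toolR [[0.25121588291953606, 0.9679284453123261, 0.0022594079360373455], [0.9679310631303929, -0.25121472841039666, -0.0007856570232475458], [-0.00019286323004079039, 0.002384320648340941, -0.9999971389053174]]
[[-0.0207  0.0037]
 [-0.028   0.    ]
 [-0.0274 -0.0056]
 [-0.0257 -0.0109]
 [-0.0231 -0.0158]
 [-0.0102 -0.0095]
 [-0.0029 -0.0031]]
```

View pics/w3.png

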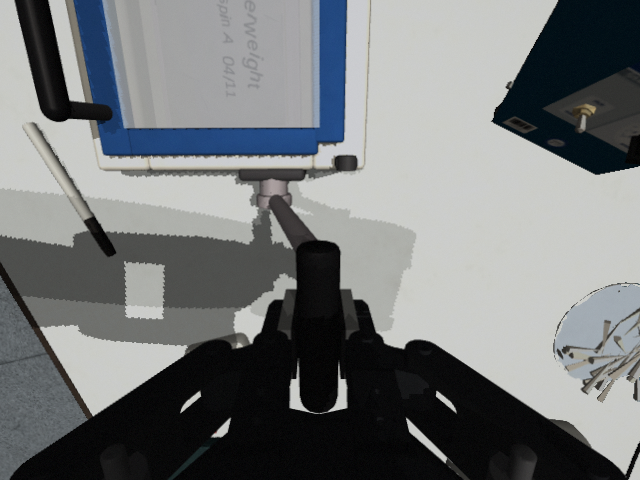

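The bar is held centrally in the pads, at wrist pixel (318,330). Now I pull it along its arc.

Request:
drive_tool(
  moves=[
    [[0,0,0],[0,-0.0103,-0.0023],0.0],
    [[0,0,0],[0,-0.0104,-0.0014],0.0],
    [[0,0,0],[0,-0.014,-0.0007],0.0],
    [[0,0,0],[0,-0.014,0.0007],0.0],
    [[0,0,0],[0,-0.0138,0.0021],0.0],
  ],
)

```text
time: 4.55
eef_pos: [0.5287, -0.1376, 0.1892]
tcp_rot: [0.791, 0.612, 0.003, 0.005]
contact_force: [5.7, -0.5, 3.4]
opening: 0.198
finger_force: 24.7
```

Request:
drive_tool(
  moves=[
    [[0,0,0],[0,-0.0136,0.0035],0.0],
    [[0,0,0],[0,-0.0132,0.0048],0.0],
    [[0,0,0],[0,-0.0126,0.0061],0.0],
    [[0,0,0],[0,-0.0119,0.0073],0.0],
    [[0,0,0],[0,-0.0111,0.0085],0.0],
  ],
)

```text
time: 5.18
eef_pos: [0.4687, -0.1223, 0.1587]
tcp_rot: [0.791, 0.612, 0.003, 0.005]
contact_force: [4.8, -0.7, 5.9]
opening: 0.203
finger_force: 26.3
```

Request:
drive_tool(
  moves=[
    [[0,0,0],[0,-0.0102,0.0095],0.0],
    [[0,0,0],[0,-0.003,0.003],0.0],
    [[0,0,0],[0,0,0],0.0],
    [[0,0,0],[0,0,0],0.0],
  ],
)

```text
time: 5.68
eef_pos: [0.4563, -0.1191, 0.1465]
tcp_rot: [0.791, 0.612, 0.003, 0.005]
contact_force: [5.8, -0.4, 5.1]
opening: 0.2
finger_force: 26.5
```

```bash
python3 - <<'E'
from h import *
to([])
s=ctrl.get_state();d=s["eef_pos"]-[.5873,-.1526,.1851];print("press dx",d@[.968,-.251,0],"expected -.135; dz",d[2],"exp -.038")
E
```

```text
t 5.675 p [ 0.4563 -0.1191  0.1465] F [ 5.7535 -0.433   5.0903] open 0.20031274420126954 ff 26.54817134141922
toolR [[0.2517882212819847, 0.9677197874235455, 0.011004755907441382], [0.9677810356657499, -0.2517528040802632, -0.004515821459416147], [-0.00159957162483167, 0.011787224722245807, -0.9999292488491195]]
press dx -0.13522468109024466 expected -.135; dz -0.03859529261065511 exp -.038
```

Request:
drive_tool(
  moves=[
    [[0,0,0],[0,-0.003,0.003],0.0],
    [[0,0,0],[0,-0.002,0.002],0.0],
    [[0,0,0],[0,0,0],0.0],
    [[0,0,0],[0,0,0],0.0],
  ],
)

```text
time: 6.18
eef_pos: [0.4557, -0.1191, 0.1459]
tcp_rot: [0.791, 0.611, 0.007, 0.01]
contact_force: [10.6, 0.9, 15.8]
opening: 0.201
finger_force: 27.5
```

```bash
python3 - <<'E'
from h import *
to([])
s=ctrl.get_state();d=s["eef_pos"]-[.5873,-.1526,.1851];print("press dx",d@[.968,-.251,0],"dz",d[2])
E
```

```text
t 6.175 p [ 0.4557 -0.1191  0.1459] F [10.6448  0.8726 15.848 ] open 0.20131218700590375 ff 27.476781606674194
toolR [[0.2524110741986358, 0.96735990148634, 0.022438150953892802], [0.9676185279704367, -0.25230104891046873, -0.007652780344610886], [-0.001741823818980798, 0.023643217103773637, -0.9997189426707728]]
press dx -0.13576705301104103 dz -0.039230232453429936
```

It is at the stop: the force rises and the tool no longer moves. I'll ease it back at about 0.4 rad/s.

Request:
drive_tool(
  moves=[
    [[0,0,0],[0,0.004,-0.004],0.0],
    [[0,0,0],[0,0.004,-0.004],0.0],
    [[0,0,0],[0,0.005,-0.0048],0.0],
    [[0,0,0],[0,0.0052,-0.0047],0.0],
    [[0,0,0],[0,0.0055,-0.0043],0.0],
  ],
)

```text
time: 6.8
eef_pos: [0.471, -0.1228, 0.1601]
tcp_rot: [0.791, 0.612, -0.0, 0.001]
contact_force: [3.0, -2.1, -2.5]
opening: 0.197
finger_force: 25.9
```

Request:
drive_tool(
  moves=[
    [[0,0,0],[0,0.0056,-0.0042],0.0],
    [[0,0,0],[0,0.0059,-0.0037],0.0],
    [[0,0,0],[0,0.006,-0.0036],0.0],
    [[0,0,0],[0,0.0063,-0.0031],0.0],
    [[0,0,0],[0,0.0063,-0.003],0.0],
  ],
)

```text
time: 7.42
eef_pos: [0.5003, -0.1301, 0.1777]
tcp_rot: [0.791, 0.612, -0.0, -0.0]
contact_force: [0.4, -3.5, -0.6]
opening: 0.201
finger_force: 26.1
```

Request:
drive_tool(
  moves=[
    [[0,0,0],[0,0.0066,-0.0025],0.0],
    [[0,0,0],[0,0.0066,-0.0023],0.0],
    [[0,0,0],[0,0.0068,-0.0019],0.0],
    [[0,0,0],[0,0.0068,-0.0016],0.0],
    [[0,0,0],[0,0.0069,-0.0012],0.0],
  ],
)

```text
time: 8.05
eef_pos: [0.533, -0.1383, 0.1868]
tcp_rot: [0.791, 0.612, -0.0, -0.0]
contact_force: [-0.5, -2.4, -0.1]
opening: 0.198
finger_force: 26.6
```

Request:
drive_tool(
  moves=[
    [[0,0,0],[0,0.0069,-0.0009],0.0],
    [[0,0,0],[0,0.007,-0.0005],0.0],
    [[0,0,0],[0,0.007,-0.0002],0.0],
    [[0,0,0],[0,0.007,0.0002],0.0],
    [[0,0,0],[0,0.007,0.0005],0.0],
  ],
)

```text
time: 8.68
eef_pos: [0.5667, -0.147, 0.1876]
tcp_rot: [0.791, 0.612, -0.0, -0.001]
contact_force: [-0.6, -0.8, 0.5]
opening: 0.2
finger_force: 26.7
```

Request:
drive_tool(
  moves=[
    [[0,0,0],[0,0.0052,0.0006],0.0],
    [[0,0,0],[0,0.0052,0.0008],0.0],
    [[0,0,0],[0,0.0052,0.001],0.0],
    [[0,0,0],[0,0.0051,0.0013],0.0],
    [[0,0,0],[0,0,0],0.0],
  ],
)

```text
time: 9.3
eef_pos: [0.587, -0.1522, 0.184]
tcp_rot: [0.791, 0.612, 0.0, -0.0]
contact_force: [0.8, 0.5, 0.6]
opening: 0.203
finger_force: 26.5
```

```bash
python3 - <<'E'
from h import *
to([(.5873,-.1526,.1851)])
E
```

```text
t 9.3 p [ 0.587  -0.1522  0.184 ] F [0.7928 0.4996 0.5809] open 0.20250893128301822 ff 26.544644236564636
toolR [[0.2513245905102443, 0.9679027763104685, 0.0004072043046516821], [0.9679026887690708, -0.2513247749778305, 0.0004924996922431156], [0.0005790323496907507, 0.00027035685787128044, -0.9999997958143332]]
[-0.0003  0.0004 -0.0011]
```

Request:
drive_tool(
  moves=[
    [[0,0,0],[0,0.001,0],0.04],
    [[0,0,0],[0,0,0],0.085],
    [[0,0,0],[0,0,0],0.085],
    [[0,0,0],[0,0,0],0.085],
    [[0,0,0],[0,0,-0.02],0.085],
  ],
)

```text
time: 9.93
eef_pos: [0.5864, -0.1521, 0.203]
tcp_rot: [0.791, 0.612, -0.001, -0.002]
contact_force: [0.3, -0.7, 0.4]
opening: 0.997
finger_force: 0.0
```

Request:
drive_tool(
  moves=[
    [[0,0,0],[0,0,-0.04],0.085],
    [[0,0,0],[0.03,-0.029,-0.01],0.085],
    [[0,0,0],[0.042,-0.042,0],0.085],
    [[0,0,0],[0.042,-0.042,0],0.085],
    [[0,0,0],[0.034,-0.033,0.01],0.085],
  ],
)

```text
time: 10.55
eef_pos: [0.4832, 0.0288, 0.247]
tcp_rot: [0.791, 0.612, 0.002, 0.002]
contact_force: [-0.5, 0.1, -0.8]
opening: 0.994
finger_force: 0.0
```

Request:
drive_tool(
  moves=[
    [[0,0,0],[0,0,0.03],0.085],
    [[0,0,0],[0,0,0.02],0.085],
    [[0,0,0],[0,0,0],0.085],
    [[0,0,0],[0,0,0],0.085],
  ],
)

```text
time: 11.05
eef_pos: [0.4844, 0.0271, 0.1962]
tcp_rot: [0.791, 0.612, 0.001, 0.001]
contact_force: [0.4, -0.0, 0.3]
opening: 0.995
finger_force: 0.0
```

```bash
python3 - <<'E'
from h import *
to([(.4825,.0274,.115)])
c=cam("wrist");cv2.imwrite("pics/w4.png",c["image"][...,::-1])
print([proj(c,p) for p in [(.4825,.0274,.115),(.4977,.0867,.115),(.4673,-.0319,.115),(.586,-.153,.186)]])
E
```

```text
t 11.05 p [0.4844 0.0271 0.1962] F [ 0.3575 -0.0465  0.3384] open 0.995069016469938 ff 0.0
toolR [[0.2514988465202073, 0.9678538966975496, 0.0026767230664560895], [0.9678575508803489, -0.25149873633105574, -0.0003831811260358786], [0.00030232912274711526, 0.002687056242691465, -0.9999963441562427]]
[-0.0002 -0.0021  0.0811]
[array([314.0535, 260.1481]), array([313.2912, 166.4488]), array([314.6998, 339.0116]), array([553.0064, 529.3669])]
```

View pics/w4.png

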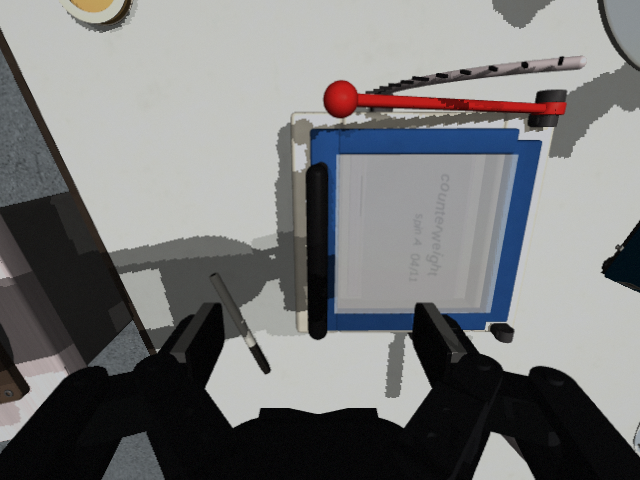

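The bar spans wrist (317,165) to (317,338), within about 2 mm of the prediction. The red ball is at (341,98). I'll refine the pointer angle using the wrist view.

```bash
python3 - <<'E'
from h import *
c=cam("wrist");T=cam("top");S=cam("scene")
im=cv2.imread("pics/top0.png")[...,::-1];T["image"]=im;S["image"]=cv2.imread("pics/scene0.png")[...,::-1]
I=c["image"].astype(int)[60:140,310:400];m=((I[...,0]-I[...,1:].max(2))>60).astype(np.uint8)
m=cv2.morphologyEx(m,cv2.MORPH_OPEN,cv2.getStructuringElement(cv2.MORPH_ELLIPSE,(23,23)))
ct=max(cv2.findContours(m,0,2)[0],key=cv2.contourArea);(x,y),r=cv2.minEnclosingCircle(ct);w=(x+310,y+60);print("ball",w,r)
s=(255+(210+.5)/4-.5,170+(324+.5)/4-.5);t=(280+62.5/5-.5,165+345.5/5-.5)
xd=np.array([.968,-.251,0]);yd=np.array([.251,.968,0]);bar=np.array([.4844,.0271,.115]);h=bar+.165*xd;h[2]=.07
for n,a in(("ws",tri(c,w,S,s)),("wt",tri(c,w,T,t)),("ts",tri(T,t,S,s))):
    d=a[0]-h;print(n,a,"x,y",d@xd,d@yd,"r",np.hypot(d@xd,d[2]),"ang",np.arctan2(d[2],-d@xd))
# wrist ray cut with the plane of the arm, y=+96 mm
o,d=ray(c,w);k=(.096-(o-h)@yd)/(d@yd);q=o+k*d-h;print("plane",q@xd,q[2],np.hypot(q@xd,q[2]),np.arctan2(q[2],-q@xd))
E
```

```text
ball (341.25172424316406, 98.00689697265625) 18.00875473022461
ws (array([0.5201, 0.1174, 0.1412]), np.float64(0.001998513934387632)) x,y -0.15310339169637435 0.09634586115792698 r 0.1688673701107875 ang 0.4355248032253584
wt (array([0.5186, 0.1168, 0.1561]), np.float64(0.0020846535889410232)) x,y -0.15444825935980883 0.09535596105649274 r 0.17682134021322604 ang 0.5085104626146146
ts (array([0.5188, 0.1175, 0.1417]), np.float64(7.914558828267759e-05)) x,y -0.15440488163063643 0.09613667664076447 r 0.17023943143559653 ang 0.4347233486574178
plane -0.15323794193263215 0.082884557654969 0.17421744099087388 0.49582049585043225
```

Request:
drive_tool(
  moves=[
    [[0,0,0],[0,0,0.025],0.085],
    [[0,0,0],[0,0,0.028],0.085],
    [[0,0,0],[0,0,0.02],0.085],
    [[0,0,0],[0,0,0.01],0.085],
    [[0,0,0],[0,0,0],0.085],
  ],
)

```text
time: 11.88
eef_pos: [0.4833, 0.0273, 0.1111]
tcp_rot: [0.791, 0.612, -0.0, -0.0]
contact_force: [0.4, -0.5, 0.4]
opening: 0.997
finger_force: 0.0
```

Request:
drive_tool(
  moves=[
    [[0,0,0],[0,0,0],0.0],
    [[0,0,0],[0,0,0],0.0],
    [[0,0,0],[0,0,0],0.0],
    [[0,0,0],[0,0,0],0.0],
    [[0,0,0],[0,0,0],0.0],
  ],
  grip_force=30,
)

```text
time: 12.5
eef_pos: [0.4839, 0.0272, 0.1117]
tcp_rot: [0.791, 0.612, 0.0, 0.001]
contact_force: [0.6, -0.3, 1.2]
opening: 0.15
finger_force: 29.2
```

Request:
drive_tool(
  moves=[
    [[0,0,0],[0,0.0046,-0.0141],0.0],
    [[0,0,0],[0,0.0058,-0.0139],0.0],
    [[0,0,0],[0,0.0069,-0.0131],0.0],
    [[0,0,0],[0,0.0082,-0.0127],0.0],
    [[0,0,0],[0,0.009,-0.0118],0.0],
  ],
)

```text
time: 13.12
eef_pos: [0.5147, 0.0193, 0.1768]
tcp_rot: [0.791, 0.612, -0.003, -0.003]
contact_force: [-6.2, 1.3, -5.5]
opening: 0.15
finger_force: 29.2
```

Request:
drive_tool(
  moves=[
    [[0,0,0],[0,0,0],0.0],
    [[0,0,0],[0,0,0],0.0],
    [[0,0,0],[0,0,0],0.0],
    [[0,0,0],[0,0,0],0.0],
  ],
)

```text
time: 13.62
eef_pos: [0.5149, 0.0193, 0.1771]
tcp_rot: [0.791, 0.612, -0.002, -0.003]
contact_force: [-6.4, 2.3, -1.5]
opening: 0.151
finger_force: 29.4
```

```bash
python3 - <<'E'
from h import *
to([])
d=ctrl.get_state()["eef_pos"]-[.4839,.0272,.1117];x=-.165+d@[.968,-.251,0];z=.045+d[2];print("r",np.hypot(x,z),"cover",np.arctan2(z,-x)-.266)
a=cam("scene")["image"][175:305,255:385,::-1];b=cam("wrist")["image"][...,::-1]
o=np.zeros((520,800,3),np.uint8);o[:,:520]=cv2.resize(a,(520,520),interpolation=cv2.INTER_CUBIC);cv2.imwrite("pics/f1.png",o[:,:520]);cv2.imwrite("pics/f2.png",b)
E
```

```text
t 13.625 p [0.5149 0.0193 0.1771] F [-6.421   2.2542 -1.503 ] open 0.15088649880161012 ff 29.44922626018524
toolR [[0.2509643508468727, 0.9679707170112942, -0.007041705237290601], [0.9679962438490918, -0.25096075456675554, 0.001404122976949126], [-0.0004080417350176449, -0.007168729031408994, -0.9999742210807321]]
r 0.17282823958522717 cover 0.4270195918088857
```

View pics/f1.png

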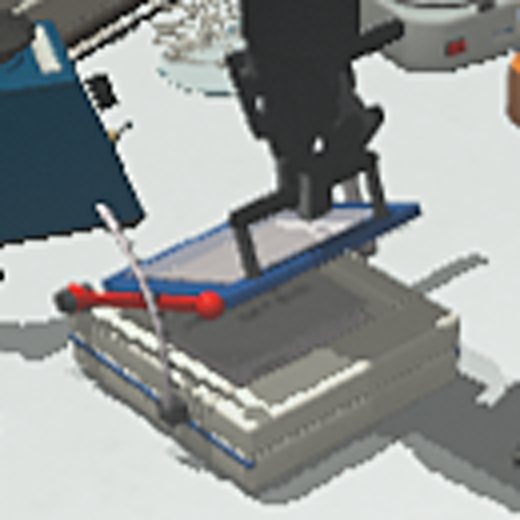

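The cover is up, with its front left corner at about zoom (235,300), right beside the red ball at (208,303). I'll check this numerically.

```bash
python3 - <<'E'
from h import *
S=cam("scene");xd=np.array([.968,-.251,0]);yd=np.array([.251,.968,0]);h=np.array([.4841,.0272,.115])+.165*xd;h[2]=.07
Z=lambda X:((proj(S,X)-[255,175])*4).round(1)
for th in(.33,.38,.43,.48,.53):
    P=lambda r,y,n=0:h+xd*(-r*np.cos(th)-n*np.sin(th)*-1)+np.array([0,0,r*np.sin(th)+n*np.cos(th)])+yd*y
    print(th,"corner bottom",Z(P(.17,.083,-.005)),"top",Z(P(.17,.083,.005)),"right bottom",Z(P(.17,-.083,-.005)),"ball",Z(P(.168,.096)))
I=S["image"].astype(int);m=(I[...,0]-I[...,1:].max(2)>70)[246:257,301:312];ys,xs=np.nonzero(m);print("ball x",xs.min()+301,xs.max()+301,"y",ys.min()+246,ys.max()+246)
I=S["image"][175:305,255:385].astype(int);I=cv2.resize(I.astype(np.uint8),(520,520),interpolation=cv2.INTER_CUBIC).astype(int)
bl=(I[...,2]-I[...,0]>60)&(I[...,2]>90)
for x in(228,232,236,240,250,300,380,410):
    y=np.nonzero(bl[180:320,x])[0]+180;print(x,(y.min(),y.max()) if len(y) else None)
E
```

```text
0.33 corner bottom [234.4 328.3] top [230.6 313.7] right bottom [426.5 233.4] ball [214.5 328.5]
0.38 corner bottom [231.2 315.9] top [227.  301.2] right bottom [423.8 221.6] ball [211.1 316.2]
0.43 corner bottom [227.7 303.4] top [222.9 288.6] right bottom [420.8 209.7] ball [207.3 303.7]
0.48 corner bottom [223.7 290.8] top [218.5 276. ] right bottom [417.3 197.8] ball [203.1 291.2]
0.53 corner bottom [219.3 278.2] top [213.7 263.3] right bottom [413.5 185.8] ball [198.5 278.7]
ball x 301 310 y 248 253
228 (np.int64(286), np.int64(299))
232 (np.int64(285), np.int64(301))
236 (np.int64(283), np.int64(295))
240 (np.int64(280), np.int64(292))
250 (np.int64(281), np.int64(288))
300 (np.int64(256), np.int64(264))
380 None
410 (np.int64(204), np.int64(209))
```

The ball (zoom y of about 303) and the cover's lower corner (about 302) both match an angle of 0.43 rad, so the cover is at the mark. It is held with about 29 N of grip and is still. I'm handing it in.

```bash
python3 - <<'E'
from h import *
s=ctrl.get_state();print(s["time"],s["eef_pos"],abs(s["dq"]).max(),s["finger_force"]);print(ctrl.sign_off())
E
```

```text
13.775 [0.515  0.0193 0.1771] 0.0019807562424742826 29.44943279027939
the job is handed in; nothing more can be done
None
```

I pulled the lever to its stop and eased it back to rest over about 3 s; the cover is now held still in line with the red pointer (both about 0.43 rad), and the job is handed in at 13.8 s, with no verdict returned.

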